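Unbolt and open the vial store

ROBOT

A 7-joint arm with a two-finger parallel gripper is mounted at the origin on a cart in front of the work surface, level with it; the furniture and walls round the work are solid. World frame = base frame: x ahead of the robot, y to its left, z up, the work surface at z = 0. Lengths are in m, angles in rad, forces in N, time in s.
With the tool pointing down it reaches from about 0.425 to 0.925 m from the base axis. Payload 6.8 kg.
Tool frame: the origin (TCP) lies midway between the tips of the shut fingers; the grasp point (between the pads) lies 19 mm behind it; y points along the fingers, z is the direction in which the jaws open and shut, and the axes are right-handed (so a half turn about y gives the same grasp; the last joint's range is limited). The gripper opens to 85 mm and grips with 20 to 120 N. Pads are 22 mm wide; open, the fingers measure 114 mm over their backs; the gripper's body (76 mm by 85 mm) begins 54 mm behind the grasp point. The pads swing forward as they close: fully open they stand 13 mm farther back than shut.
Start: joints at [-1.345, 0.477, 0.022, 1.555, -0.011, 1.109, -0.083], TCP at [0.221, 0.638, 0.231] pointing down, gripper open.
Joint ranges: [-2.96, 2.96], [-0.34, 2.1], [-1.41, 1.46], [0.24, 2.44], [-1.37, 4.51], [0.17, 1.92], [-2.96, 2.96]. Speed limits (rad/s): [2.39, 2.39, 3.14, 3.14, 3.14, 3.14, 3.14].

INTERFACE

Orientations are given as a unit quaternion [w, x, y, z].
In Python, from station import bot gives the robot as it stands. The module is installed in compiled form; this text tells all that it offers.
- The arm moves only by the shell command python3 -m crank 'ROWS' [FORCE]. ROWS is JSON, a list of rows, each an object with "linear": the shift along the tool's x, y, z in m, a list of three; "dr": the turn, a rotation vector about the tool's x, y, z in degrees, a list of three; "hand": the gripper command: -1 is shut, 1 is fully open, values between are in proportion. A call has 1 to 10 rows; each row is the pose to reach, as a shift and turn from the pose commanded when the call began, along the tool's axes at that moment; what a row does not reach only later rows make up. A row lasts 1/12 s, in which the tool goes at most 41.7 mm and 7.16 degrees, less where a joint would pass 70% of its speed; a pose out of reach is approached as far as the arm can. A call with a gripper value outside its range is refused whole. The fingers move at their own pace and stop on an object; FORCE is the grip in N (left out, the last holds). Time passes only in rows, so rows that repeat a pose let the fingers close. It gives the time, the measured TCP pose, the force and the opening at its end, in the units of the state.
- bot.get_obs(): the state, without advancing time (a new reading comes with each control period).
- bot.read_camera(name): name is "scene" or "top"; returns the picture (400x640x3 uint8, blue, green, red); there is no depth.
- bot.camera_params(name): a dict with "K" (3x3 intrinsics, pixels), "R" (3x3) and "t" (3): a world point X has camera coordinates R X + t. Camera axes: x right, y down, z forward; pixel columns grow to the right and rows downward; lengths in m; the calibration is good to about 2 mm. A picture is of the moment at which its call begins. camera_params takes no time and is no camera call.
- bot.hand_in(): hands the job in, once; it reports no verdict.
Trained networks look in the newest picture that a camera, given by its name, has taken for a name from the list of things; names that differ only in an ending like _2 or _b are one class to them, and where a whole thing is asked for, a point or a joint stands for the part that bears it (a point fixed in the world has none). Each returns a list of dicts, best first, with "score" (0 to 1); they miss things now and then, are a little off and sometimes report something else, mostly with a low value. They report only what shows in the picture. A call takes as long as a camera call.
- bot.search_frame(camera, target): "extent" ([left, top, right, bottom] in pixels, round what is visible of it).
- bot.cut_out(camera, target): "pixels" (400x640 bool, what is visible of it) and "extent" ([left, top, right, bottom] in pixels, round what is visible of it).
- bot.place_of(camera, target): "xy" ([column, row] in pixels: a listed point, or the origin of a listed thing).
The state is a dict: "t": time; "q": joint angles; "joint_vel": joint speeds; "joint_torque": joint torques, N m; "eef_pos": TCP position; "tool_rot": TCP orientation; "contact_force": force on the tool from outside, world axes, zero at the start; "torque": the same for the moment, N m; "gripper_width": opening from 0.0 (shut) to 1.0 (fully open).
Only numpy, scipy, OpenCV 4.12 (cv2) and the standard library are available. Lean on these libraries where they do the work, as an engineer would, in place of code of your own. Each camera call takes 0.05 s, during which the arm holds its last target. There are 200 camera calls.

TASK

Two alike sample stores with clear sliding covers stand on the desk. On the one that has the small glass vial inside, first draw the front bolt all the way out by its upright pin to free the cover, then slide the cover fully open by its upright handle, and leave the bolt drawn. Leave the bolt of the other store, which holds a flat flask, as it is.

Things in the scene. Friction and masses are not known exactly. Their poses are not given: they have to be found in the camera images.
- vial_store: White box fixed to the desk, 110 mm deep (x), 210 wide (y), deck 58 high, yawed up to 0.3 rad; it stands left or right of the microscope. Origin: centre of its underside. x runs from its front (towards the robot) to its back, y to its left, z up. In the well of its right half, under the clear cover, stands a capped vial, 23 mm in diameter, 42 tall. On a ledge at mid-front lies the bolt.
- vial_bolt_grip (a point): Steel pin standing on the bolt of the vial's store, 16 mm in diameter, 67 to 104 mm above the desk; the point is on its axis at 90 mm and moves with it. Axes as the store's. Bolt home: 70 mm in front of the store's origin, 6 mm left. It is drawn along -x, 32 mm to the stop (1.5 N friction; stays put). 25 mm free round the pin at its height.
- vial_cover_grip (a point): Upright grey bar on the clear cover (90 x 94 mm, top 64 mm above the desk) of the vial's store: 12 mm thick in y, 44 long in x, 64 to 104 mm above the desk; the point is at its centre in plan, at 90 mm, and moves with it. Axes as the store's. Closed: y = -32 mm in the store. Opens along +y (left), 90 mm to the stop (2 N friction; stays put).
- vial_bolt (a joint): Bolt of the vial's store, in m: 0 home, its tongue blocking the cover's leading edge; 0.032 fully drawn towards the store's front. The cover is free from about 0.020. Starts between 0 and 0.006.
- vial_cover (a joint): Cover of the vial's store, in m: 0 closed, 0.090 fully open. Starts closed.
- flask_bolt_grip (a point): The same pin on the bolt of the second, alike store, on the other side of the microscope, which holds a flat culture flask (92 x 52 mm, 26 high) lying down instead of the vial. Leave it alone. Which store stands left and which right changes. The microscope between them is 0.66 m tall, its eyepieces reach out to world x = 0.48 at 0.36 m height: pass in front of it.

How it is judged:
By the outcome, as a careful person would: the job done as asked, in the order asked, and still so for the second after the job is handed in, with the robot touching nothing.
It also fails if it takes over 48 s, if anything falls off the work surface, if the arm or the gripper's body presses on something with over 40 N, if the wrist force passes 120 N, or if a joint passes its speed limit or range.

## Working session

There is one attempt and no reset: what is moved stays moved. The work goes in short steps, Python scripts to look and compute and a shell command to move; the robot and the scene stay as the last step left them, time stands still between calls to the robot, and variables do not carry over. Pictures are saved under pics/ and viewed, about 8 in all and at most 12, crops included, and the job is handed in when it is done.

```bash
mkdir -p pics; cat > h.py <<'E'
import numpy as np, cv2
from station import bot
from scipy.spatial.transform import Rotation as Ro
def ray(cam,uv):
    p=bot.camera_params(cam);K,R,t=map(np.array,(p["K"],p["R"],p["t"]))
    d=R.T@np.linalg.solve(K,[uv[0],uv[1],1.]);return -R.T@t,d
def atz(cam,uv,z):
    o,d=ray(cam,uv);return o+d*(z-o[2])/d[2]
def proj(cam,X):
    p=bot.camera_params(cam);c=np.array(p["R"])@X+np.array(p["t"]);c=np.array(p["K"])@c;return c[:2]/c[2]
def tri(o1,d1,o2,d2):
    A=[];b=[]
    M=0;v=0
    for o,d in((o1,d1),(o2,d2)):
        d=d/np.linalg.norm(d);P=np.eye(3)-np.outer(d,d);M=M+P;v=v+P@o
    return np.linalg.solve(M,v)
def pose():
    s=bot.get_obs();q=s["tool_rot"];return np.array(s["eef_pos"]),Ro.from_quat([q[1],q[2],q[3],q[0]]),s
E
python3 - <<'E'
from h import *
np.set_printoptions(precision=4,suppress=True)
for c in("scene","top"):
    im=bot.read_camera(c);cv2.imwrite(f"pics/{c}0.png",im)
    print(c,"cam at",ray(c,(320,200)))
    for n in("vial_store","vial_bolt_grip","vial_cover_grip","flask_bolt_grip"):
        z=0 if n=="vial_store" else .09
        for d in bot.place_of(c,n)[:3]: print(n,round(d["score"],2),np.round(d["xy"],1),atz(c,d["xy"],z))
p,R,s=pose();print(s);print(R.as_matrix())
E
```

```text
scene cam at (array([-0.0295, -1.0256,  0.6479]), array([ 0.4282,  0.7915, -0.4362]))
vial_bolt_grip 0.43 [271.3 170.2] [0.4749 0.2807 0.09  ]
vial_cover_grip 0.63 [291.8 170.5] [0.5405 0.2466 0.09  ]
flask_bolt_grip 0.72 [365.9 250.6] [ 0.4865 -0.3154  0.09  ]
top cam at (array([0.435 , 0.0049, 1.1928]), array([ 0.0664, -0.0288, -0.9974]))
vial_store 0.61 [208.3 190.4] [0.5404 0.2756 0.    ]
vial_bolt_grip 0.53 [202.9 211.1] [0.4802 0.2679 0.09  ]
vial_cover_grip 0.68 [210.8 184.4] [0.5477 0.2491 0.09  ]
flask_bolt_grip 0.51 [437.2 211.5] [ 0.4794 -0.3268  0.09  ]
{'t': 0.5, 'q': array([-1.3451,  0.477 ,  0.0224,  1.5555, -0.0115,  1.1093, -0.0831]), 'joint_vel': array([ 0.0009, -0.0011,  0.001 , -0.0006, -0.0004,  0.0007, -0.0007]), 'joint_torque': array([ -0.0007, -59.5798,   1.605 , -28.1289,   0.0124,   0.0025,
        -0.    ]), 'eef_pos': array([0.2211, 0.6377, 0.2313]), 'tool_rot': array([-0.6973,  0.6973, -0.1175,  0.1175]), 'contact_force': array([-0.1994,  0.2975,  0.8244]), 'torque': array([-0.009 , -0.0003, -0.0374]), 'gripper_width': 0.9995406118634304}
[[ 0.9448 -0.      0.3276]
 [-0.3276 -0.0001  0.9448]
 [-0.     -1.     -0.0001]]
```

View pics/scene0.png

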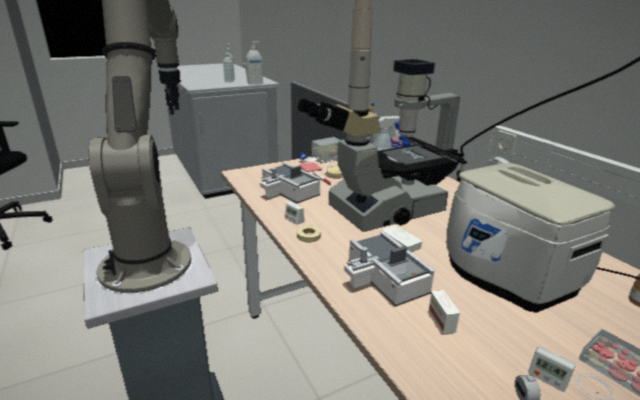

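View pics/top0.png

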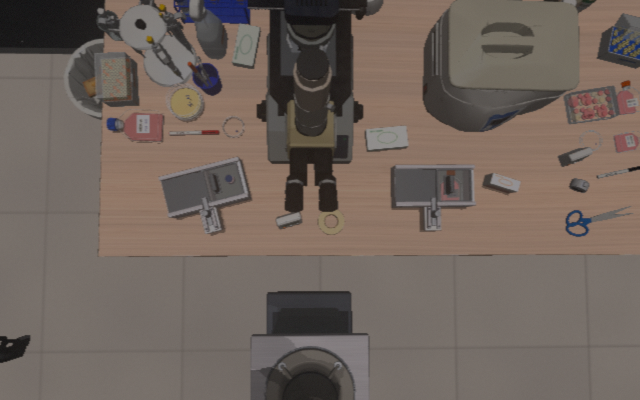

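```bash
python3 - <<'E'
from h import *
im=cv2.imread("pics/top0.png")
a=cv2.resize(im[145:245,150:260],None,fx=5,fy=5,interpolation=cv2.INTER_CUBIC)
b=cv2.resize(im[145:245,385:485],None,fx=2.5,fy=2.5,interpolation=cv2.INTER_CUBIC)
b=cv2.copyMakeBorder(b,0,250,0,0,cv2.BORDER_CONSTANT)
cv2.imwrite("pics/crop0.png",np.hstack([a,b]))
for c in("scene","top"):
  for n in("vial_store","vial_bolt","vial_cover"):
    for d in bot.search_frame(c,n)[:3]:print(c,n,d["score"],d["extent"])
E
```

```text
scene vial_cover 0.52 [281.9, 164.8, 317.2, 183.4]
top vial_cover 0.88 [203.1, 162.0, 241.6, 201.3]
```

View pics/crop0.png

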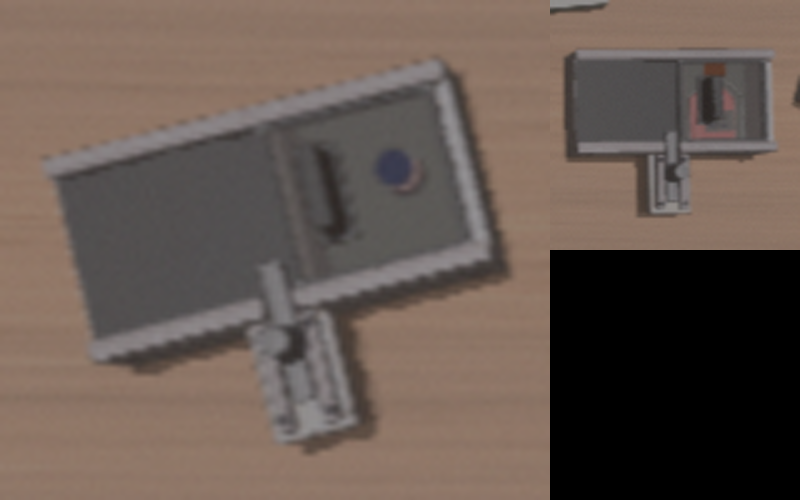

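```bash
python3 - <<'E'
from h import *
np.set_printoptions(precision=4,suppress=True)
cr=np.array([[45,160],[438,60],[492,250],[92,358]])/5+[150,145]-.4
W=np.array([atz("top",c,.060)[:2] for c in cr])
L=np.array([[.055,.105],[.055,-.105],[-.055,-.105],[-.055,.105]])
# rigid fit
c=W.mean(0);H=L.T@(W-c);th=np.arctan2(H[0,1]-H[1,0],H[0,0]+H[1,1])
R=np.array([[np.cos(th),-np.sin(th)],[np.sin(th),np.cos(th)]])
print(th,c,(W-c)-L@R.T)
for n,l in(("pin",[-.070,.006]),("pin06",[-.076,.006]),("cover",[0,-.032])): print(n,c+R@l,proj("top",[*(c+R@l),.09]),proj("scene",[*(c+R@l),.09]))
# pin top centre and tri
print("pin from crop",atz("top",np.array([272,340])/5+[150,145]-.4,.104), "bar top",atz("top",np.array([318,190])/5+[150,145]-.4,.104))
print("tri pin",tri(*ray("scene",(271.3,170.2)),*ray("top",(202.9,211.1))),"cover",tri(*ray("scene",(291.8,170.5)),*ray("top",(210.8,184.4))))
E
```

```text
0.26318365215448153 [0.5467 0.2755] [[-0.0018 -0.0011]
 [-0.0034 -0.0001]
 [ 0.0034 -0.0004]
 [ 0.0019  0.0015]]
pin [0.4776 0.2631] [204.8173 212.1216] [273.843  171.7412]
pin06 [0.4718 0.2615] [205.4089 214.424 ] [272.4965 172.1496]
cover [0.5551 0.2446] [212.6368 181.4874] [295.7091 170.0474]
pin from crop [0.4759 0.2618 0.104 ] bar top [0.5507 0.2401 0.104 ]
tri pin [0.4755 0.2688 0.094 ] cover [0.5454 0.2507 0.0877]
```

```bash
cat > to.py <<'E'
import sys
from h import *
np.set_printoptions(precision=4,suppress=True)
# args: x y z yaw(of store): offset in current tool axes
def off(x,y,z,th):
    p,R,s=pose();x_=np.array([np.cos(th),np.sin(th),0]);z_=np.array([-np.sin(th),np.cos(th),0]);y_=np.array([0,0,-1])
    T=Ro.from_matrix(np.c_[x_,y_,z_])
    print("t",s["t"],"p",p,"w",s["gripper_width"],"F",s["contact_force"]);print("linear",R.inv().apply(np.array([x,y,z])-p),"dr",(R.inv()*T).as_rotvec(degrees=True))
if __name__=="__main__":off(*map(float,sys.argv[1:]))
E
python3 -m crank '[{"linear":[0.363,0.05,-0.27],"dr":[0,-34.2,0],"hand":0.35},{"linear":[0.363,0.05,-0.27],"dr":[0,-34.2,0],"hand":0.35},{"linear":[0.363,0.05,-0.27],"dr":[0,-34.2,0],"hand":0.35},{"linear":[0.363,0.05,-0.27],"dr":[0,-34.2,0],"hand":0.35},{"linear":[0.363,0.05,-0.27],"dr":[0,-34.2,0],"hand":0.35},{"linear":[0.363,0.05,-0.27],"dr":[0,-34.2,0],"hand":0.35},{"linear":[0.363,0.05,-0.27],"dr":[0,-34.2,0],"hand":0.35},{"linear":[0.363,0.05,-0.27],"dr":[0,-34.2,0],"hand":0.35},{"linear":[0.363,0.05,-0.27],"dr":[0,-34.2,0],"hand":0.35},{"linear":[0.363,0.05,-0.27],"dr":[0,-34.2,0],"hand":0.35}]' 25
python3 to.py 0.476 0.264 0.18 0.263
```

```text
t: 1.63
eef_pos: [0.4551, 0.2936, 0.1857]
tool_rot: [0.701, -0.701, -0.093, 0.093]
contact_force: [1.4, -0.3, -0.0]
gripper_width: 0.676
t 1.6333 p [0.4551 0.2936 0.1857] w 0.6760963273006871 F [ 1.37   -0.3415 -0.0123]
linear [ 0.0125  0.0057 -0.0341] dr [-0.0242  0.0084  0.0451]
```

```bash

python3 -m crank '[{"linear":[0.012,0.03,-0.034],"dr":[0,0,0],"hand":-0.3},{"linear":[0.012,0.03,-0.034],"dr":[0,0,0],"hand":-0.3},{"linear":[0.012,0.03,-0.034],"dr":[0,0,0],"hand":-0.3},{"linear":[0.012,0.03,-0.034],"dr":[0,0,0],"hand":-0.3},{"linear":[0.012,0.03,-0.034],"dr":[0,0,0],"hand":-0.3}]'
python3 - <<'E'
from h import *
np.set_printoptions(precision=4,suppress=True)
p,R,s=pose();ims=[]
for c in("scene","top"):
    im=bot.read_camera(c);q=proj(c,p).astype(int);print(c,"tcp px",proj(c,p))
    for n in("vial_bolt_grip","vial_cover_grip"):
        for d in bot.place_of(c,n)[:2]: print(n,round(d["score"],2),np.round(d["xy"],1),atz(c,d["xy"],.09))
    cc=im[150:230,180:270] if c=="top" else im[130:210,240:330]
    ims.append(cv2.resize(cc,None,fx=4.4,fy=4.4,interpolation=cv2.INTER_CUBIC))
cv2.imwrite("pics/hover.png",np.hstack(ims))
E
```

```text
t: 2.05
eef_pos: [0.4741, 0.2677, 0.1562]
tool_rot: [0.701, -0.7, -0.094, 0.093]
contact_force: [-0.5, 0.5, -1.2]
gripper_width: 0.353
scene tcp px [271.8674 153.9504]
vial_bolt_grip 0.59 [272.8 171.5] [0.4751 0.2668 0.09  ]
vial_cover_grip 0.83 [293.1 170. ] [0.5467 0.249  0.09  ]
top tcp px [196.2315 212.531 ]
vial_bolt_grip 0.54 [204.1 211. ] [0.4804 0.2649 0.09  ]
vial_bolt_grip 0.38 [439.3 210.8] [ 0.4812 -0.3322  0.09  ]
vial_cover_grip 0.71 [213.3 183.2] [0.5507 0.2429 0.09  ]
```

View pics/hover.png

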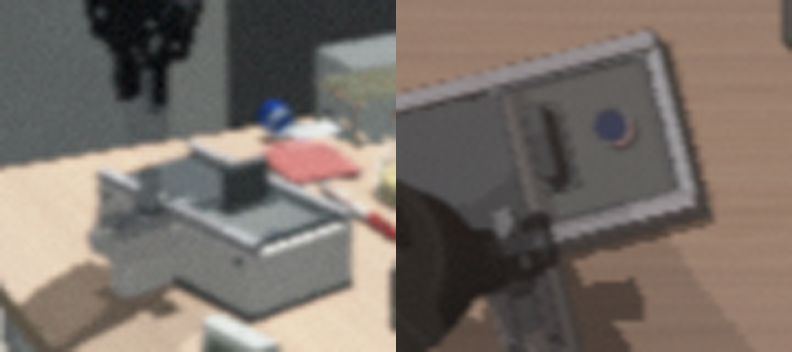

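```bash

python3 to.py 0.4765 0.2655 0.073 0.263; sleep 0
python3 -m crank '[{"linear":[0,0.035,0],"dr":[0,0,0],"hand":-0.3},{"linear":[0,0.035,0],"dr":[0,0,0],"hand":-0.3},{"linear":[0,0.035,0],"dr":[0,0,0],"hand":-0.3}]'
python3 to.py 0.4765 0.2655 0.073 0.263
```

```text
t 2.35 p [0.4743 0.2665 0.1559] w 0.34790478770188066 F [-0.5218 -0.5206 -0.5177]
linear [ 0.0018  0.0829 -0.0016] dr [-0.0247  0.0855  0.0345]
t: 2.6
eef_pos: [0.4731, 0.265, 0.1195]
tool_rot: [-0.7, 0.702, 0.092, -0.094]
contact_force: [0.8, -0.6, 0.5]
gripper_width: 0.353
t 2.6 p [0.4731 0.265  0.1195] w 0.3527477577251534 F [ 0.8301 -0.5905  0.455 ]
linear [ 0.0036  0.0465 -0.0003] dr [ 0.0801  0.025  -0.2253]
```

Descend gently, then close.

```bash

python3 -m crank '[{"linear":[0.003,0.015,0],"dr":[0,0,0],"hand":-0.3},{"linear":[0.003,0.03,0],"dr":[0,0,0],"hand":-0.3},{"linear":[0.003,0.046,0],"dr":[0,0,0],"hand":-0.3},{"linear":[0.003,0.046,0],"dr":[0,0,0],"hand":-0.3}]'
python3 -m crank '[{"linear":[0,0,0],"dr":[0,0,0],"hand":-1},{"linear":[0,0,0],"dr":[0,0,0],"hand":-1},{"linear":[0,0,0],"dr":[0,0,0],"hand":-1},{"linear":[0,0,0],"dr":[0,0,0],"hand":-1},{"linear":[0,0,0],"dr":[0,0,0],"hand":-1},{"linear":[0,0,0],"dr":[0,0,0],"hand":-1}]' 25
python3 to.py 0.4765 0.2655 0.073 0.263
python3 - <<'E'
from h import *
im=bot.read_camera("scene")[130:210,240:340]
cv2.imwrite("pics/grip.png",cv2.resize(im,None,fx=6,fy=6,interpolation=cv2.INTER_CUBIC))
E
```

```text
t: 2.93
eef_pos: [0.4764, 0.2659, 0.0734]
tool_rot: [-0.701, 0.701, 0.092, -0.094]
contact_force: [-0.5, -0.8, -0.3]
gripper_width: 0.351
t: 3.43
eef_pos: [0.478, 0.2635, 0.0752]
tool_rot: [-0.7, 0.702, 0.092, -0.092]
contact_force: [2.1, -6.5, -5.3]
gripper_width: 0.177
t 3.4333 p [0.478  0.2635 0.0752] w 0.17718663217084143 F [ 2.0603 -6.4759 -5.2797]
linear [-0.001   0.0022  0.0023] dr [ 0.1771 -0.1137 -0.0531]
```

View pics/grip.png

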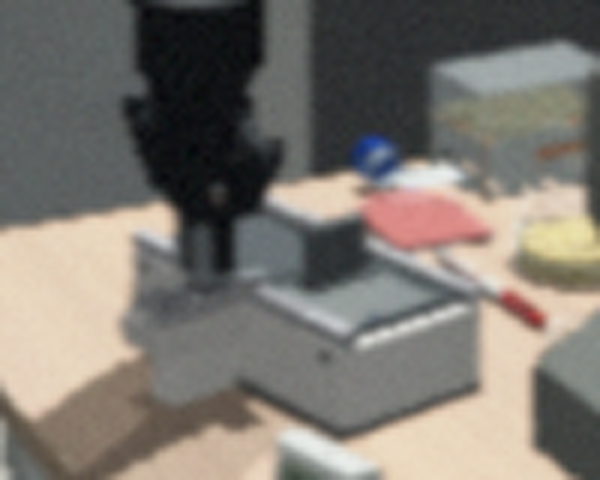

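```bash

python3 -m crank '[{"linear":[-0.004,0,-0.002],"dr":[0,0,0],"hand":-1},{"linear":[-0.008,0,-0.002],"dr":[0,0,0],"hand":-1},{"linear":[-0.012,0,-0.002],"dr":[0,0,0],"hand":-1},{"linear":[-0.016,0,-0.002],"dr":[0,0,0],"hand":-1},{"linear":[-0.02,0,-0.002],"dr":[0,0,0],"hand":-1},{"linear":[-0.024,0,-0.002],"dr":[0,0,0],"hand":-1},{"linear":[-0.026,0,-0.002],"dr":[0,0,0],"hand":-1},{"linear":[-0.026,0,-0.002],"dr":[0,0,0],"hand":-1}]'
python3 to.py 0.478 0.2635 0.075 0.263
```

```text
t: 4.15
eef_pos: [0.4526, 0.2567, 0.0752]
tool_rot: [-0.701, 0.701, 0.093, -0.093]
contact_force: [1.5, -5.5, -2.0]
gripper_width: 0.174
t 4.15 p [0.4526 0.2567 0.0752] w 0.1740011909635594 F [ 1.5384 -5.512  -2.0191]
linear [ 0.0263  0.0002 -0.0001] dr [ 0.0528 -0.0251 -0.009 ]
```

Moving well; continue to the stop, watching the force along the pull.

```bash

python3 -m crank '[{"linear":[-0.002,0,0],"dr":[0,0,0],"hand":-1},{"linear":[-0.004,0,0],"dr":[0,0,0],"hand":-1},{"linear":[-0.006,0,0],"dr":[0,0,0],"hand":-1},{"linear":[-0.008,0,0],"dr":[0,0,0],"hand":-1},{"linear":[-0.008,0,0],"dr":[0,0,0],"hand":-1}]'
python3 to.py 0.478 0.2635 0.075 0.263
```

```text
t: 4.57
eef_pos: [0.4472, 0.2553, 0.0753]
tool_rot: [0.701, -0.701, -0.094, 0.091]
contact_force: [8.4, -3.7, -9.9]
gripper_width: 0.177
t 4.5667 p [0.4472 0.2553 0.0753] w 0.17695222486186798 F [ 8.4019 -3.7393 -9.8574]
linear [ 0.0319  0.0004 -0.0001] dr [ 0.0095 -0.0395  0.2547]
```

```bash

python3 -m crank '[{"linear":[-0.002,0,0],"dr":[0,0,0],"hand":-1},{"linear":[-0.004,0,0],"dr":[0,0,0],"hand":-1},{"linear":[-0.004,0,0],"dr":[0,0,0],"hand":-1}]'
python3 to.py 0.478 0.2635 0.075 0.263
```

```text
t: 4.82
eef_pos: [0.4465, 0.2552, 0.0757]
tool_rot: [0.702, -0.7, -0.096, 0.089]
contact_force: [17.8, -2.2, -18.9]
gripper_width: 0.173
t 4.8167 p [0.4465 0.2552 0.0757] w 0.17297306517603755 F [ 17.7976  -2.2305 -18.895 ]
linear [ 0.0326  0.001  -0.0001] dr [-0.0533 -0.0861  0.6017]
```

```bash

python3 -m crank '[{"linear":[0.004,0,0],"dr":[0,0,0],"hand":-0.3},{"linear":[0.004,0,0],"dr":[0,0,0],"hand":-0.3},{"linear":[0.004,0,0],"dr":[0,0,0],"hand":-0.3},{"linear":[0.004,0,0],"dr":[0,0,0],"hand":-0.3}]'
python3 -m crank '[{"linear":[0.004,-0.03,0],"dr":[0,0,0],"hand":-0.3},{"linear":[0.004,-0.06,0],"dr":[0,0,0],"hand":-0.3},{"linear":[0.004,-0.07,0],"dr":[0,0,0],"hand":-0.3},{"linear":[0.004,-0.07,0],"dr":[0,0,0],"hand":-0.3}]'
python3 to.py 0.555 0.245 0.14 0.263
```

```text
t: 5.15
eef_pos: [0.4446, 0.2564, 0.075]
tool_rot: [0.701, -0.701, -0.093, 0.093]
contact_force: [0.2, 0.4, -0.1]
gripper_width: 0.35
t: 5.48
eef_pos: [0.4502, 0.2582, 0.1475]
tool_rot: [0.702, -0.7, -0.095, 0.091]
contact_force: [0.2, 0.2, -0.6]
gripper_width: 0.351
t 5.4833 p [0.4502 0.2582 0.1475] w 0.3505126436436799 F [ 0.2071  0.2109 -0.6116]
linear [ 0.0977  0.0079 -0.0401] dr [-0.1408  0.0365  0.2908]
```

```bash

python3 -m crank '[{"linear":[0.036,0,-0.015],"dr":[0,0,0],"hand":-0.3},{"linear":[0.07,0,-0.03],"dr":[0,0,0],"hand":-0.3},{"linear":[0.098,0,-0.04],"dr":[0,0,0],"hand":-0.3},{"linear":[0.098,0,-0.04],"dr":[0,0,0],"hand":-0.3},{"linear":[0.098,0,-0.04],"dr":[0,0,0],"hand":-0.3}]'
python3 to.py 0.555 0.245 0.073 0.263
python3 - <<'E'
from h import *
ims=[]
for c in("scene","top"):
    im=bot.read_camera(c)
    for n in("vial_bolt_grip","vial_cover_grip"):
        for d in bot.place_of(c,n)[:2]: print(c,n,round(d["score"],2),np.round(d["xy"],1),atz(c,d["xy"],.09).round(4))
    cc=im[155:245,180:270] if c=="top" else im[130:220,240:330]
    ims.append(cv2.resize(cc,None,fx=4.4,fy=4.4,interpolation=cv2.INTER_CUBIC))
cv2.imwrite("pics/drawn.png",np.hstack(ims))
E
```

```text
t: 5.9
eef_pos: [0.5544, 0.2427, 0.143]
tool_rot: [-0.701, 0.701, 0.092, -0.093]
contact_force: [-0.5, 0.5, -0.5]
gripper_width: 0.352
t 5.9 p [0.5544 0.2427 0.143 ] w 0.35168751228342143 F [-0.4928  0.5335 -0.4972]
linear [0.0013 0.07   0.0021] dr [ 0.0341 -0.0989 -0.0944]
scene vial_bolt_grip 0.4 [267.  175.1] [0.4441 0.2441 0.09  ]
scene vial_cover_grip 0.74 [294.6 171.4] [0.546  0.2344 0.09  ]
top vial_cover_grip 0.57 [213.7 184.1] [0.5484 0.2418 0.09  ]
```

View pics/drawn.png

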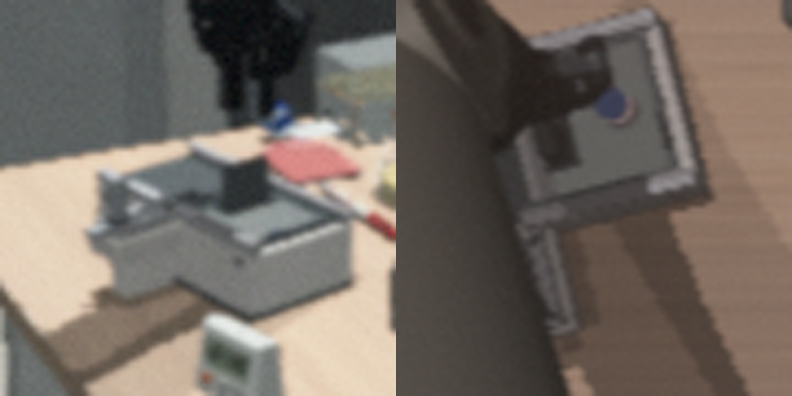

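```bash

python3 -m crank '[{"linear":[-0.002,0.02,0.001],"dr":[0,0,0],"hand":0},{"linear":[-0.002,0.03,0.001],"dr":[0,0,0],"hand":0},{"linear":[-0.002,0.045,0.001],"dr":[0,0,0],"hand":0},{"linear":[-0.002,0.06,0.001],"dr":[0,0,0],"hand":0},{"linear":[-0.002,0.068,0.001],"dr":[0,0,0],"hand":0},{"linear":[-0.002,0.068,0.001],"dr":[0,0,0],"hand":0}]'
python3 -m crank '[{"linear":[0,0,0],"dr":[0,0,0],"hand":-1},{"linear":[0,0,0],"dr":[0,0,0],"hand":-1},{"linear":[0,0,0],"dr":[0,0,0],"hand":-1},{"linear":[0,0,0],"dr":[0,0,0],"hand":-1},{"linear":[0,0,0],"dr":[0,0,0],"hand":-1},{"linear":[0,0,0],"dr":[0,0,0],"hand":-1},{"linear":[0,0,0],"dr":[0,0,0],"hand":-1}]' 25
python3 to.py 0.555 0.245 0.073 0.263
```

```text
t: 6.7
eef_pos: [0.5501, 0.2434, 0.0744]
tool_rot: [-0.7, 0.701, 0.092, -0.094]
contact_force: [0.3, -0.7, -0.2]
gripper_width: 0.502
t: 7.28
eef_pos: [0.5525, 0.2443, 0.0775]
tool_rot: [0.701, -0.701, -0.093, 0.092]
contact_force: [-1.3, -0.7, 5.3]
gripper_width: 0.134
t 7.2833 p [0.5525 0.2443 0.0775] w 0.13397719890848972 F [-1.3069 -0.7301  5.2595]
linear [0.0026 0.0045 0.    ] dr [-0.0262 -0.0164  0.0839]
```

```bash

python3 -m crank '[{"linear":[0,0,0.006],"dr":[0,0,0],"hand":-1},{"linear":[0,0,0.014],"dr":[0,0,0],"hand":-1},{"linear":[0,0,0.022],"dr":[0,0,0],"hand":-1},{"linear":[0,0,0.03],"dr":[0,0,0],"hand":-1},{"linear":[0,0,0.038],"dr":[0,0,0],"hand":-1},{"linear":[0,0,0.045],"dr":[0,0,0],"hand":-1},{"linear":[0,0,0.045],"dr":[0,0,0],"hand":-1}]'
python3 to.py 0.5525 0.2443 0.0775 0.263
```

```text
t: 7.87
eef_pos: [0.5406, 0.2893, 0.0775]
tool_rot: [0.701, -0.7, -0.094, 0.092]
contact_force: [-1.0, 3.0, 5.8]
gripper_width: 0.133
t 7.8667 p [0.5406 0.2893 0.0775] w 0.1332659679879007 F [-1.0239  2.985   5.8309]
linear [-0.0003 -0.0001 -0.0465] dr [-0.072   0.066   0.1243]
```

```bash

python3 -m crank '[{"linear":[0,0,0.008],"dr":[0,0,0],"hand":-1},{"linear":[0,0,0.016],"dr":[0,0,0],"hand":-1},{"linear":[0,0,0.024],"dr":[0,0,0],"hand":-1},{"linear":[0,0,0.032],"dr":[0,0,0],"hand":-1},{"linear":[0,0,0.038],"dr":[0,0,0],"hand":-1},{"linear":[0,0,0.042],"dr":[0,0,0],"hand":-1},{"linear":[0,0,0.045],"dr":[0,0,0],"hand":-1},{"linear":[0,0,0.048],"dr":[0,0,0],"hand":-1},{"linear":[0,0,0.048],"dr":[0,0,0],"hand":-1}]'
python3 to.py 0.5525 0.2443 0.0775 0.263
```

```text
t: 8.62
eef_pos: [0.5297, 0.3307, 0.0775]
tool_rot: [-0.7, 0.702, 0.092, -0.091]
contact_force: [1.4, -7.3, 9.3]
gripper_width: 0.136
t 8.6167 p [0.5297 0.3307 0.0775] w 0.13560595959949756 F [ 1.4109 -7.3223  9.3223]
linear [-0.0002  0.0003 -0.0894] dr [ 0.1984 -0.1386  0.073 ]
```

```bash

python3 -m crank '[{"linear":[0,0,0.002],"dr":[0,0,0],"hand":-1},{"linear":[0,0,0.004],"dr":[0,0,0],"hand":-1},{"linear":[0,0,0.004],"dr":[0,0,0],"hand":-1}]'
python3 to.py 0.5525 0.2443 0.0775 0.263
```

```text
t: 8.87
eef_pos: [0.5296, 0.3308, 0.0775]
tool_rot: [-0.699, 0.704, 0.091, -0.091]
contact_force: [2.5, -15.1, 11.8]
gripper_width: 0.132
t 8.8667 p [0.5296 0.3308 0.0775] w 0.13234438425413964 F [  2.4837 -15.0514  11.8151]
linear [ 0.      0.0007 -0.0895] dr [ 0.4291 -0.2829  0.0098]
```

```bash

python3 -m crank '[{"linear":[0,0,-0.004],"dr":[0,0,0],"hand":-1},{"linear":[0,0,-0.004],"dr":[0,0,0],"hand":0},{"linear":[0,0,-0.004],"dr":[0,0,0],"hand":0},{"linear":[0,0,-0.004],"dr":[0,0,0],"hand":0},{"linear":[0,0,-0.004],"dr":[0,0,0],"hand":0},{"linear":[0,0,-0.004],"dr":[0,0,0],"hand":0},{"linear":[0,-0.02,-0.004],"dr":[0,0,0],"hand":0},{"linear":[0,-0.05,-0.004],"dr":[0,0,0],"hand":0},{"linear":[0,-0.08,-0.004],"dr":[0,0,0],"hand":0},{"linear":[0,-0.12,-0.004],"dr":[0,0,0],"hand":0}]'
python3 -m crank '[{"linear":[0,-0.03,0.04],"dr":[0,0,0],"hand":0},{"linear":[-0.02,-0.03,0.08],"dr":[0,0,0],"hand":0},{"linear":[-0.05,-0.03,0.11],"dr":[0,0,0],"hand":0},{"linear":[-0.08,-0.03,0.14],"dr":[0,0,0],"hand":0},{"linear":[-0.11,-0.03,0.17],"dr":[0,0,0],"hand":0},{"linear":[-0.14,-0.03,0.2],"dr":[0,0,0],"hand":0},{"linear":[-0.16,-0.03,0.23],"dr":[0,0,0],"hand":0},{"linear":[-0.16,-0.03,0.23],"dr":[0,0,0],"hand":0},{"linear":[-0.16,-0.03,0.23],"dr":[0,0,0],"hand":0},{"linear":[-0.16,-0.03,0.23],"dr":[0,0,0],"hand":0}]'
python3 - <<'E'
from h import *
ims=[]
for c in("scene","top"):
    im=bot.read_camera(c)
    for n in("vial_bolt_grip","vial_cover_grip","flask_bolt_grip"):
        for d in bot.place_of(c,n)[:2]: print(c,n,round(d["score"],2),np.round(d["xy"],1),atz(c,d["xy"],.09).round(4))
    cc=im[150:240,155:255] if c=="top" else im[130:220,240:340]
    ims.append(cv2.resize(cc,None,fx=4,fy=4,interpolation=cv2.INTER_CUBIC))
cv2.imwrite("pics/end.png",np.hstack(ims))
E
```

```text
t: 9.7
eef_pos: [0.5261, 0.3332, 0.1957]
tool_rot: [-0.7, 0.702, 0.092, -0.094]
contact_force: [0.8, 0.9, -0.4]
gripper_width: 0.5
t: 10.53
eef_pos: [0.3129, 0.5145, 0.2264]
tool_rot: [-0.701, 0.701, 0.093, -0.093]
contact_force: [1.1, -0.6, -0.4]
gripper_width: 0.501
scene vial_bolt_grip 0.49 [262.4 174.6] [0.4312 0.2553 0.09  ]
scene vial_cover_grip 0.74 [277.6 163.2] [0.5227 0.3365 0.09  ]
scene flask_bolt_grip 0.59 [366.8 249.4] [ 0.4916 -0.3118  0.09  ]
top vial_bolt_grip 0.56 [207.3 221.9] [0.453  0.2565 0.09  ]
top vial_cover_grip 0.77 [177.2 190.6] [0.5318 0.3329 0.09  ]
top flask_bolt_grip 0.7 [436.4 212.6] [ 0.4765 -0.3247  0.09  ]
```

View pics/end.png

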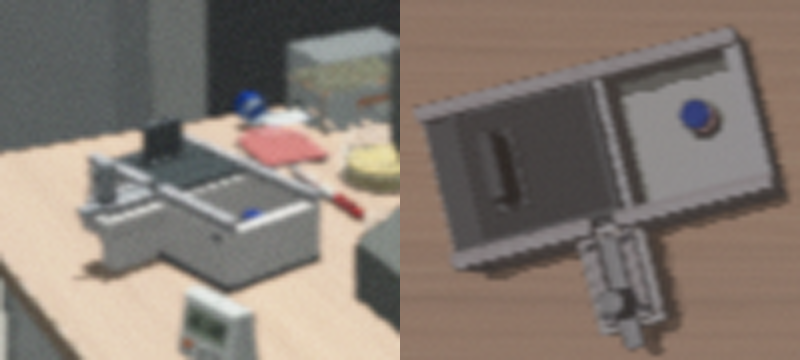

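```bash
python3 -c "
from station import bot
print(bot.hand_in())"
```

```text
the job is handed in; nothing more can be done
None
```

The job is done and handed in at about 11 s of the 48 s allowed; `hand_in` gave no verdict.

- **Which store:** the vial is in the left store (world y about +0.28). I left the other store, with the flask, alone.
- **Bolt:** I gripped the pin and drew it about 32 mm. It hit the stop, with the force rising to about 18 N along the pull and no further travel.
- **Cover:** I then gripped the handle and slid it 89.5 mm to its stop, where the force rose to about 15 N.
- **Afterwards:** I released both without pushing them back and moved the arm clear. The contact force then read about 0–1 N.

The final pictures show the cover over the left half, the vial uncovered, and the bolt still drawn.

**Disagreements:** the two cameras' estimates of the drawn pin's x differed by about 2 cm (0.431 and 0.453). The arm's own reading, 0.447 at the stop, lies between them. The network's readings of the flask store's pin changed by only about 3–6 mm, which is within their scatter.

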